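Hang the tool rack on its two hooks

TASK

Pick up the small driver rack by its wooden grip and hang it on the stand so that both hooks come up through the two slots of its top strip and the strip lies fully down on both hooks. Feel for the hooks gently, without pressing hard, and before you let go, check that both ends are down and press the rack lightly onto its hooks, about 10 N, for half a second. Leave the jar, the carton and the dish as they are.

Things in the scene. Friction and masses are not known exactly. Their poses are not given: they have to be found in the camera images.
- rack: Aluminium driver rack standing loose on the bench, 0.25 to 0.5 kg, the same either way round; x depth, y width, z up; origin at the centre of its underside. Steel foot 50 x 98 mm (x, y), uprights and shelf (within y +-49 mm) carry a flat top strip 28 x 290 x 6 mm (x, y, z), underside at z = 90 mm, with two slots right through it.
- grip (a point): centre of the rack's wooden grip block, 14 x 60 x 40 mm (x, y, z), standing on the strip's middle, its top at rack z = 136 mm (this point at 116): pinch it across x from above
- slot_a (a point): centre of the rack's +y slot at the strip's underside (rack frame 0, 105, 90 mm); the slot is 14 mm along x, 10 mm along y
- slot_b (a point): centre of the rack's -y slot at the strip's underside (rack frame 0, -105, 90 mm); same size
- stand: Fixed steel hook stand; x from the hook tips towards its posts, y along its cross rail, z up; origin on the bench under the nominal midpoint between the hook tips. Posts at x = 65, y = +-75 mm; rail at x = 53 mm, top nominally at z = 115 mm. The rail carries both hooks rigidly and does not give; the rack must never press on the stand with more than 25 N.
- hooks_mid (a point): NOMINAL midpoint of the hooks (stand frame 0, 0, 115 mm). Two 6 mm rods 210 mm apart along y run level from the rail to x = 0, then up through a 22 mm round collar (top nominally z = 115: the strip rests on it) to a rounded tip 16 mm above. Rail with hooks is really clamped up to 16 mm off along y and 5 mm along z, NOT in this point: feel for both, sliding the strip lightly on the tips.
- jar: bystander: closed amber jar, 56 mm wide, 95 mm tall, origin under its centre
- carton: bystander: cardboard box 60 x 100 x 45 mm, origin under its centre
- dish: bystander: white open dish, 70 mm wide, 30 mm tall, origin under its centre

How it is judged:
By the outcome, as a careful person would: the job done as asked, in the order asked, and still so for the second after the job is handed in, with the robot touching nothing.
It also fails if it takes over 72 s, if anything falls off the work surface, if the arm or the gripper's body presses on something with over 40 N, if the wrist force passes 120 N, or if a joint passes its speed limit or range.

ROBOT

A 7-joint arm with a two-finger parallel gripper is mounted at the origin on the work surface. World frame = base frame: x ahead of the robot, y to its left, z up, the work surface at z = 0. Lengths are in m, angles in rad, forces in N, time in s.
With the tool pointing down it reaches from about 0.4 to 0.875 m from the base axis. Payload 6.5 kg.
Tool frame: the origin (TCP) lies between the finger pads; the fingertips stand 17 mm ahead of it and the grasp point (between the pads) lies 2 mm behind it; z points along the fingers, y is the direction in which the jaws open and shut (so a half turn about z gives the same grasp; the last joint's range is limited). The gripper opens to 88 mm and grips with 3 to 60 N. Pads are 18 mm wide; open, the fingers measure 123 mm over their backs; the gripper's body (75 mm by 187 mm) begins 45 mm behind the grasp point.
Start: joints at [-1.313, 0.536, -0.004, 1.538, 0.003, 1.067, -0.071], TCP at [0.207, 0.616, 0.256] pointing down, gripper open.
Joint ranges: [-2.7, 2.7], [-0.37, 2.16], [-1.27, 1.26], [0.24, 2.4], [-1.31, 4.45], [0.19, 1.91], [-2.76, 2.76]. Speed limits (rad/s): [2.39, 2.39, 3.14, 3.14, 3.14, 3.14, 3.14].

INTERFACE

Orientations are given as a 3x3 rotation matrix whose columns are the frame's x, y, z axes.
In Python, from workcell import telemetry, optics, manip gives the robot as it stands.
- The arm moves only by the tool carry_out, never from a script. Its argument "deltas" is a list that holds one entry, the list of rows, each a list of 7 numbers: the shift along the tool's x, y, z in cm, then the turn, a rotation vector about the tool's x, y, z in rad, then the finger opening in cm, from 0 to 8.81. A call has exactly 5 rows; each row shifts and turns the commanded pose from where the row before left it, along the tool's axes as they then stand; what a row does not reach is not made up. A row lasts 1/10 s, in which the tool goes at most 50 mm and 8.59 degrees, less where a joint would pass 70% of its speed; a pose out of reach is approached as far as the arm can. A call with a gripper value outside its range is refused whole. The fingers move at their own pace and stop on an object; "force" is the grip in N (left out, the last holds). Time passes only in rows, so rows that do not move let the fingers close, or fill a call up. It gives the time, the measured TCP pose, the force and the opening at its end, in the units of the state.
- telemetry.sense(): the state, without advancing time (a new reading comes with each control period).
- optics.grab_frame(name): name is "scene" or "top"; returns a dict with "pixels" (400x640x3 uint8, red, green, blue), "mtx" (3x3 intrinsics, pixels), "rvec" (rotation vector, rad) and "tvec" (3), from world to camera coordinates, as OpenCV has them. Camera axes: x right, y down, z forward; pixel columns grow to the right and rows downward; lengths in m; the calibration is good to about 2 mm. A picture is of the moment at which its call begins. There is no depth.
- manip.finish_job(): hands the job in, once; it reports no verdict.
The state is a dict: "clock": time; "joint_positions": joint angles; "qvel": joint speeds; "joint_torque": joint torques, N m; "eef_pos": TCP position; "eef_rot": TCP orientation; "wrist_force": force on the tool from outside, world axes, zero at the start; "torque": the same for the moment, N m; "finger_gap": opening from 0.0 (shut) to 1.0 (fully open).
Only numpy, scipy, OpenCV 4.12 (cv2) and the standard library are available. Lean on these libraries where they do the work, as an engineer would, in place of code of your own. Each camera call takes 0.05 s, during which the arm holds its last target.

## Working session

There is one attempt and no reset: what is moved stays moved. The work goes in short steps, Python scripts to look and compute and a tool call to move; the robot and the scene stay as the last step left them, time stands still between calls to the robot, and variables do not carry over. Pictures are saved under pics/ and viewed, and the job is handed in when it is done.

Besides the shell and the picture viewer there is one more tool, called after "Call:" as a command line: name --argument value ..., lists and objects as JSON in quotes. carry_out: Moves the arm, as the interface text tells. Its arguments: {"type":"object","properties":{"deltas":{"type":"array","items":{"type":"array","items":{"type":"array","items":{"type":"number"}}}},"force":{"type":"number"}},"required":["deltas"]}

```bash
mkdir -p pics; ls; python3 - <<'E'
from workcell import telemetry, optics, manip
import cv2,numpy as np
print(telemetry.sense())
for n in("scene","top"):
    f=optics.grab_frame(n); cv2.imwrite(f"pics/{n}0.png",f["pixels"][:,:,::-1]); np.savez(f"{n}0.npz",**f)
    print(n,f["mtx"],f["rvec"],f["tvec"])
E
```

```text
pics
{'clock': 0.0, 'joint_positions': array([-1.31318671,  0.53718037, -0.00444055,  1.53885364,  0.00259161,
        1.06729336, -0.07120406]), 'qvel': array([-8.21232649e-05, -1.41897295e-03, -1.40854026e-04,  9.27293409e-04,
       -2.11482449e-04, -3.10374880e-03, -1.16220789e-03]), 'joint_torque': array([ 2.15072268e-04, -5.70975244e+01,  9.90721397e-01, -2.51596624e+01,
       -5.63165301e-02,  1.81690883e-02,  1.61293669e-04]), 'eef_pos': array([0.20664332, 0.61566589, 0.25483743]), 'eef_rot': array([[-9.48051001e-01,  3.18118074e-01, -4.36333699e-04],
       [ 3.18118351e-01,  9.48049532e-01, -1.67298960e-03],
       [-1.18542271e-04, -1.72488522e-03, -9.99998505e-01]]), 'wrist_force': array([0.0138641 , 0.57262709, 0.685223  ]), 'torque': array([ 0.04381089, -0.00592726, -0.02442777]), 'finger_gap': 1.0026529308338492}
scene [[440.20688814   0.         322.1557475 ]
 [  0.         440.20688814 203.14014218]
 [  0.           0.           1.        ]] [ 2.08175888  1.53481714 -0.48009053] [-0.20967192 -0.40652349  1.35319469]
top [[441.68908419   0.         319.43923884]
 [  0.         441.68908419 204.34754053]
 [  0.           0.           1.        ]] [ 2.18549217 -2.17667007  0.12247317] [-0.00097852  0.63453824  0.95193212]
```

View pics/scene0.png

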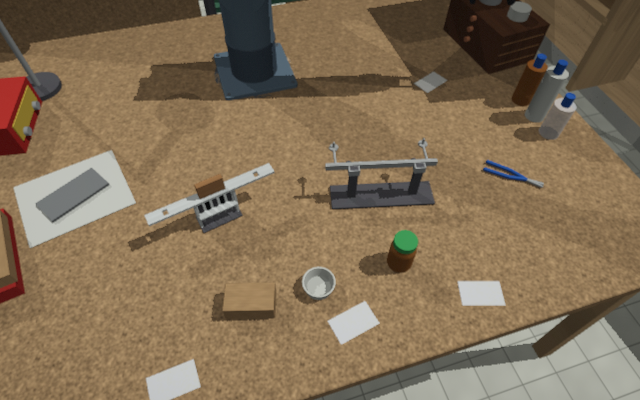

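View pics/top0.png

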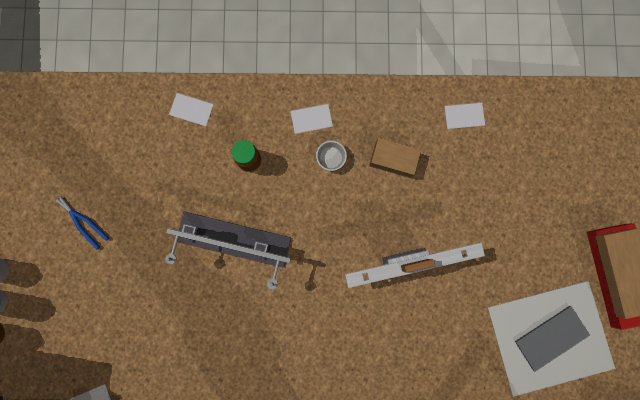

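The scene view shows the rack around (212,195) with its slots near (165,211) and (256,174), and the stand around (382,180) with its hook tips near (333,147) and (422,143). In the top view the slots are near (365,276) and (464,254), and the hooks near (171,259) and (272,283). I'll enlarge both to measure.

```bash
cat > h.py <<'E'
import numpy as np,cv2
from scipy.spatial.transform import Rotation as R
def load(n): return dict(np.load(f"{n}.npz"))
def ray(f,uv):
    Rm=cv2.Rodrigues(f["rvec"])[0]; c=-Rm.T@f["tvec"].ravel()
    d=Rm.T@np.linalg.inv(f["mtx"])@np.array([uv[0],uv[1],1.]); return c,d/np.linalg.norm(d)
def plane(f,uv,z):
    c,d=ray(f,uv); return c+d*(z-c[2])/d[2]
def tri(f,a,g,b):
    c1,d1=ray(f,a);c2,d2=ray(g,b)
    A=np.stack([d1,-d2],1); s=np.linalg.lstsq(A,c2-c1,rcond=None)[0]
    p=c1+s[0]*d1;q=c2+s[1]*d2; return (p+q)/2,np.linalg.norm(p-q)
def proj(f,P): return cv2.projectPoints(np.atleast_2d(np.float64(P)),f["rvec"],f["tvec"],f["mtx"],None)[0].reshape(-1,2)
E
python3 - <<'E'
from h import *
t=load("top0");s=load("scene0")
def crop(f,x0,y0,w,h,k,name): cv2.imwrite(name,cv2.resize(f["pixels"][y0:y0+h,x0:x0+w,::-1],None,fx=k,fy=k,interpolation=cv2.INTER_CUBIC))
crop(t,335,230,160,70,5,"pics/t_rack.png");crop(t,155,200,150,100,5,"pics/t_stand.png")
crop(s,140,155,140,80,5,"pics/s_rack.png");crop(s,315,130,130,85,6,"pics/s_stand.png")
print(ray(t,(320,200)),ray(s,(320,200)))
print(proj(t,[[0,0,0],[.207,.616,.25]]),proj(s,[[0,0,0],[.207,.616,.25]]))
E
```

```text
(array([0.54159422, 0.01852112, 1.00754512]), array([ 0.10444256, -0.01846376, -0.99435951])) (array([ 1.13015632, -0.14948335,  0.86067471]), array([-0.56273911,  0.1846757 , -0.80574164]))
[[318.98521356 498.7683388 ]
 [-60.06363883 453.60114677]] [[253.94751067  70.89424808]
 [491.81727064  -2.32024635]]
```

View pics/t_rack.png

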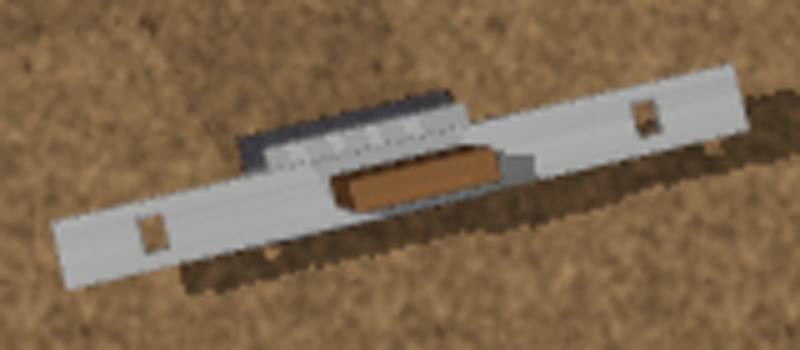

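View pics/t_stand.png

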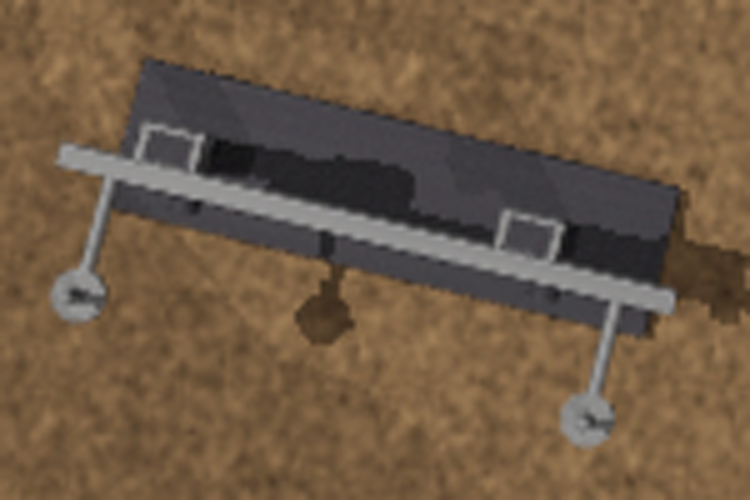

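View pics/s_rack.png

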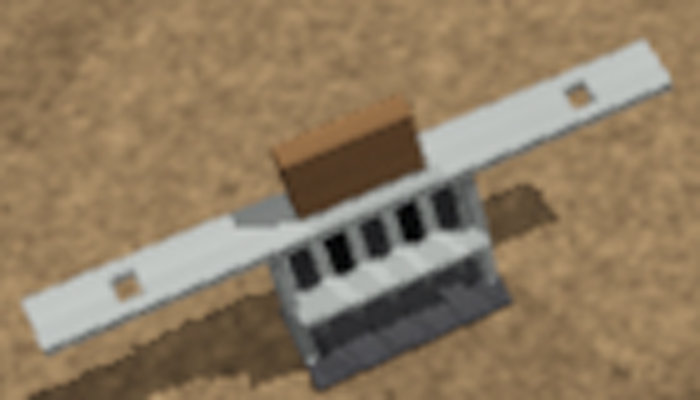

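View pics/s_stand.png

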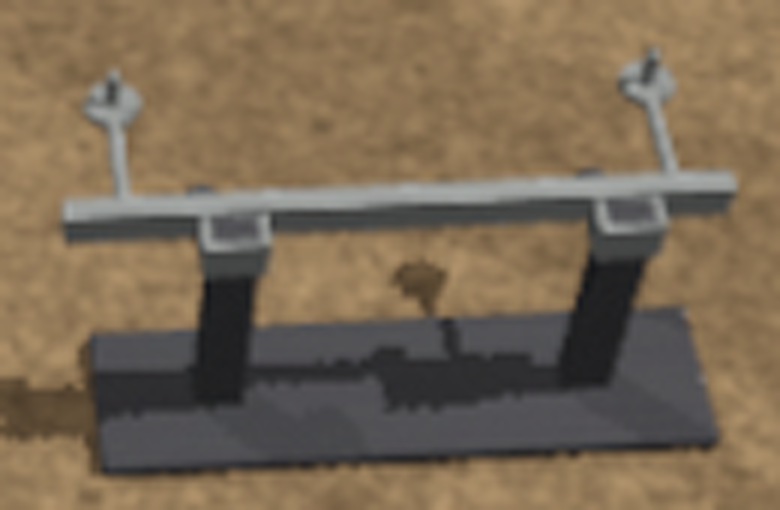

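```bash
python3 - <<'E'
from h import *
np.set_printoptions(precision=4,suppress=True)
t=load("top0");s=load("scene0")
def P(l,x0,y0,k): return [((x+.5)/k-.5+x0,(y+.5)/k-.5+y0) for x,y in l]
tr=P([(53,222),(730,65),(748,130),(68,290),(152,234),(646,117)],335,230,5)
sr=P([(646,40),(22,302),(46,352),(671,84),(579,96),(126,286)],140,155,5)
for f,l in((t,tr),(s,sr)):
    q=np.array([plane(f,u,.096) for u in l]); print(q[:4].mean(0),"slots",q[4],q[5],np.linalg.norm(q[4]-q[5])); 
    e=q[4]-q[5]; print("mid",(q[4]+q[5])/2,"yaw y",np.degrees(np.arctan2(e[1],e[0]))," edges",np.linalg.norm(q[:4]-np.roll(q[:4],-1,0),axis=1))
for a,b in((0,0),(4,4),(5,5)): pass
# slots tri
print("slot tri",tri(t,tr[4],s,sr[4]),tri(t,tr[4],s,sr[5]))
print("slot tri",tri(t,tr[5],s,sr[5]),tri(t,tr[5],s,sr[4]))
# grip top corners in top image
g=P([(345,188),(497,150),(501,177),(355,212)],335,230,5)
q=np.array([plane(t,u,.136) for u in g]);print("grip",q.mean(0),np.linalg.norm(q-np.roll(q,-1,0),axis=1))
th=P([(78,295),(587,420)],155,200,5); sh=P([(112,104),(647,83)],315,130,6)
for i in(0,1):
  for z in(.110,.115,.120): print("hook",i,z,plane(t,th[i],z),plane(s,sh[i],z))
for a in(0,1):
  for b in(0,1): print(a,b,tri(t,th[a],s,sh[b]))
# stand base corners, z? 
sb=P([(147,60),(680,187),(645,335),(108,208)],155,200,5)
q=np.array([plane(t,u,.01) for u in sb]);print("base",q,q.mean(0),np.linalg.norm(q-np.roll(q,-1,0),axis=1))
E
```

```text
[ 0.5044 -0.1939  0.096 ] slots [ 0.4807 -0.0909  0.096 ] [ 0.5289 -0.2956  0.096 ] 0.21020614630919515
mid [ 0.5048 -0.1933  0.096 ] yaw y 103.25110115752392  edges [0.2881 0.0275 0.2889 0.0281]
[ 0.5079 -0.1932  0.096 ] slots [ 0.4843 -0.0914  0.096 ] [ 0.531  -0.2955  0.096 ] 0.20934518624298884
mid [ 0.5076 -0.1935  0.096 ] yaw y 102.88410025518503  edges [0.2904 0.0293 0.2875 0.0292]
slot tri (array([ 0.4804, -0.0913,  0.0915]), np.float64(0.00042109181348595114)) (array([ 0.4863, -0.2015,  0.0403]), np.float64(0.2071775534985383))
slot tri (array([ 0.5289, -0.2962,  0.0935]), np.float64(0.00044975478842146745)) (array([ 0.5647, -0.1674,  0.2538]), np.float64(0.15456933899993147))
grip [ 0.5039 -0.1936  0.136 ] [0.0621 0.0106 0.0594 0.0101]
hook 0 0.11 [0.5161 0.3021 0.11  ] [0.4688 0.0975 0.11  ]
hook 0 0.115 [0.5163 0.3005 0.115 ] [0.4732 0.0959 0.115 ]
hook 0 0.12 [0.5164 0.2989 0.12  ] [0.4776 0.0942 0.12  ]
hook 1 0.11 [0.467  0.0975 0.11  ] [0.5183 0.3016 0.11  ]
hook 1 0.115 [0.4674 0.0971 0.115 ] [0.5223 0.2986 0.115 ]
hook 1 0.12 [0.4678 0.0966 0.12  ] [0.5264 0.2955 0.12  ]
0 0 (array([0.5179, 0.173 , 0.1936]), np.float64(0.19573902404140758))
0 1 (array([0.5161, 0.303 , 0.1074]), np.float64(0.00023492362313094257))
1 0 (array([0.4669, 0.098 , 0.1079]), np.float64(0.0005229503644507226))
1 1 (array([0.5299, 0.171 , 0.191 ]), np.float64(0.19647074615119928))
base [[0.6185 0.3064 0.01  ]
 [0.5623 0.0659 0.01  ]
 [0.4962 0.0809 0.01  ]
 [0.552  0.3216 0.01  ]] [0.5573 0.1937 0.01  ] [0.247  0.0678 0.2471 0.0682]
```

Measurements agree with the given sizes: slot spacing is 210 mm and the strip is 288 mm long. From the top view:
- **Rack:** the grip is at about (0.505, -0.1935), with rack y at 103.2°.
- **Stand:** the hooks are at about (0.467, 0.0975) and (0.516, 0.302), 210 mm apart, with collar height about 0.108–0.111.

I'll move above the rack, curving outwards.

Call:
carry_out --deltas '[[[-3.8,-2.1,0,0,0,0,8.8],[-3.8,-2.1,0,0,0,0,8.8],[-3.8,-2.1,0,0,0,0,8.8],[-3.8,-2.1,0,0,0,0,8.8],[-3.8,-2.1,0,0,0,0,8.8]]]'

```text
clock: 0.6
eef_pos: [0.3544, 0.4546, 0.2554]
eef_rot: [[-0.948, 0.318, -0.0], [0.318, 0.948, -0.001], [0.0, -0.001, -1.0]]
wrist_force: [1.0, -0.9, 0.5]
finger_gap: 0.999
```

Call:
carry_out --deltas '[[[-3.8,-2.1,0,0,0,0,8.8],[-3.8,-2.1,0,0,0,0,8.8],[-3.8,-2.1,0,0,0,0,8.8],[-3.8,-2.1,0,0,0,0,8.8],[-3.8,-2.1,0,0,0,0,8.8]]]'

```text
clock: 1.1
eef_pos: [0.501, 0.2947, 0.2555]
eef_rot: [[-0.948, 0.318, -0.0], [0.318, 0.948, -0.0], [0.0, -0.0, -1.0]]
wrist_force: [0.2, 0.5, 0.3]
finger_gap: 0.999
```

Call:
carry_out --deltas '[[[-1.6,-4.5,0,0,0,0,8.8],[-1.6,-4.5,0,0,0,0,8.8],[-1.6,-4.5,0,0,0,0,8.8],[-1.6,-4.5,0,0,0,0,8.8],[-1.6,-4.5,0,0,0,0,8.8]]]'

```text
clock: 1.6
eef_pos: [0.504, 0.0555, 0.2556]
eef_rot: [[-0.948, 0.318, -0.0], [0.318, 0.948, -0.0], [0.0, -0.0, -1.0]]
wrist_force: [0.8, -0.4, -0.9]
finger_gap: 0.997
```

Call:
carry_out --deltas '[[[-1.6,-4.5,0,0,0,0,8.8],[-1.6,-4.5,0,0,0,0,8.8],[-1.6,-4.5,0,0,0,0,8.8],[-1.6,-4.5,0,0,0,0,8.8],[-1.6,-4.5,0,0,0,0,8.8]]]'

```text
clock: 2.1
eef_pos: [0.5083, -0.1831, 0.2556]
eef_rot: [[-0.948, 0.318, -0.0], [0.318, 0.948, 0.0], [0.0, 0.0, -1.0]]
wrist_force: [1.1, 0.3, 0.5]
finger_gap: 0.998
```

Call:
carry_out --deltas '[[[0,0,0,0,0,0.14,8.8],[0,0,0,0,0,0.14,8.8],[0,0,0,0,0,0.14,8.8],[0,0,0,0,0,0.14,8.8],[0,0,0,0,0,0.14,8.8]]]'

```text
clock: 2.6
eef_pos: [0.5085, -0.1812, 0.2554]
eef_rot: [[-0.515, 0.857, -0.001], [0.857, 0.515, 0.0], [0.001, -0.0, -1.0]]
wrist_force: [0.4, -0.6, -1.2]
finger_gap: 0.999
```

Call:
carry_out --deltas '[[[0,0,0,0,0,0.14,8.8],[0,0,0,0,0,0.14,8.8],[0,0,0,0,0,0.04,8.8],[0,0,0,0,0,0,8.8],[0,0,0,0,0,0,8.8]]]'

```text
clock: 3.1
eef_pos: [0.5086, -0.1812, 0.2555]
eef_rot: [[-0.227, 0.974, -0.0], [0.974, 0.227, 0.0], [0.0, -0.0, -1.0]]
wrist_force: [0.1, -0.8, 0.3]
finger_gap: 0.995
```

Call:
carry_out --deltas '[[[-0.6,-0.3,1.5,0,0,0,8.8],[-0.52,-0.33,2.5,0,0,0,8.8],[0,0,3,0,0,0,6],[0,0,3,0,0,0,5],[0,0,2,0,0,0,4]]]'

```text
clock: 3.6
eef_pos: [0.5043, -0.1933, 0.1338]
eef_rot: [[-0.226, 0.974, -0.002], [0.974, 0.226, 0.001], [0.001, -0.002, -1.0]]
wrist_force: [-0.4, -0.3, 0.2]
finger_gap: 0.749
```

Call:
carry_out --deltas '[[[0,0,1,0,0,0,4],[0,0,0.8,0,0,0,4],[0,0,0,0,0,0,3],[0,0,0,0,0,0,3],[0,0,0,0,0,0,3]]]'

```text
clock: 4.1
eef_pos: [0.5058, -0.1939, 0.1187]
eef_rot: [[-0.225, 0.974, 0.002], [0.974, 0.225, -0.0], [-0.001, 0.002, -1.0]]
wrist_force: [-0.2, -0.6, 0.2]
finger_gap: 0.342
```

```bash
python3 - <<'E'
from workcell import telemetry, optics
from h import *
for n in("scene","top"):
    f=optics.grab_frame(n); np.savez(f"{n}1.npz",**f)
    u=proj(f,[.505,-.1935,.12])[0].astype(int); x,y=max(0,u[0]-70),max(0,u[1]-60)
    cv2.imwrite(f"pics/{n}1.png",cv2.resize(f["pixels"][y:y+120,x:x+140,::-1],None,fx=5,fy=5))
s=telemetry.sense();print(s["eef_pos"],s["wrist_force"],s["finger_gap"])
E
```

```text
[ 0.50565794 -0.19371695  0.1184687 ] [ 0.60124962 -0.20544789  0.40643998] 0.3382903841019095
```

View pics/scene1.png

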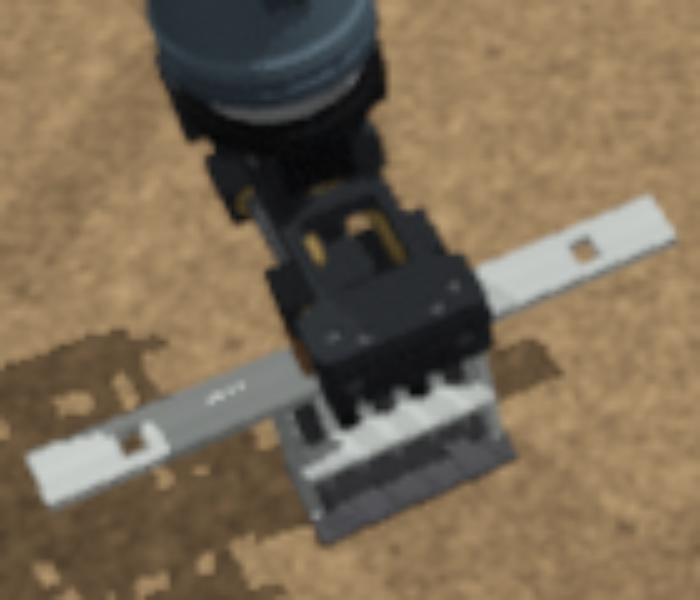

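View pics/top1.png

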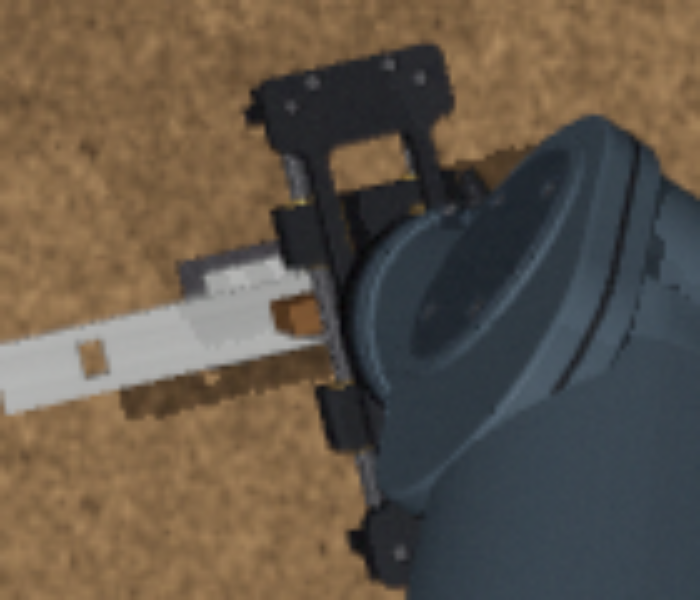

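The fingers straddle the wooden grip with nothing else nearby, in the crop around (400,330) in the scene view and (300,310) in the top view. Closing now.

Call:
carry_out --deltas '[[[0,0,0,0,0,0,2],[0,0,0,0,0,0,1.5],[0,0,0,0,0,0,1],[0,0,0,0,0,0,0.5],[0,0,0,0,0,0,0.5]]]' --force 40

```text
clock: 4.7
eef_pos: [0.5053, -0.1936, 0.1179]
eef_rot: [[-0.225, 0.974, 0.0], [0.974, 0.225, 0.0], [0.0, 0.0, -1.0]]
wrist_force: [-1.7, 0.3, 3.6]
finger_gap: 0.153
```

Call:
carry_out --deltas '[[[0,0,0,0,0,0,0.5],[0,0,0,0,0,0,0.5],[0,0,-0.1,0,0,0,0.5],[0,0,-0.4,0,0,0,0.5],[0,0,-0.5,0,0,0,0.5]]]'

```text
clock: 5.2
eef_pos: [0.5047, -0.1935, 0.1275]
eef_rot: [[-0.225, 0.974, -0.001], [0.974, 0.225, 0.0], [0.0, -0.001, -1.0]]
wrist_force: [-0.2, -0.9, -2.4]
finger_gap: 0.159
```

Call:
carry_out --deltas '[[[0,0,-2,0,0,0,0.5],[0,0,-2,0,0,0,0.5],[0,0,-2,0,0,0,0.5],[0,0,-1,0,0,0,0.5],[0,0,0,0,0,0,0.5]]]'

```text
clock: 5.7
eef_pos: [0.506, -0.1939, 0.199]
eef_rot: [[-0.225, 0.974, 0.003], [0.974, 0.225, -0.001], [-0.001, 0.002, -1.0]]
wrist_force: [0.4, 0.8, -2.9]
finger_gap: 0.154
```

Call:
carry_out --deltas '[[[0,0,0,0,0,0,0.5],[0,0,0,0,0,0,0.5],[0,0,0,0,0,0,0.5],[0,0,0,0,0,0,0.5],[0,0,0,0,0,0,0.5]]]'

```text
clock: 6.2
eef_pos: [0.505, -0.1936, 0.1974]
eef_rot: [[-0.225, 0.974, -0.001], [0.974, 0.225, 0.0], [0.0, -0.001, -1.0]]
wrist_force: [0.8, -0.3, -3.1]
finger_gap: 0.154
```

```bash
python3 - <<'E'
from workcell import telemetry, optics
from h import *
for n in("scene","top"):
    f=optics.grab_frame(n); np.savez(f"{n}2.npz",**f)
    u=proj(f,[.505,-.1935,.17])[0].astype(int); x,y=max(0,u[0]-80),max(0,u[1]-60)
    print(n,x,y)
    cv2.imwrite(f"pics/{n}2.png",cv2.resize(f["pixels"][y:y+120,x:x+160,::-1],None,fx=5,fy=5,interpolation=cv2.INTER_CUBIC))
s=telemetry.sense();print(s["eef_pos"],s["eef_rot"],s["wrist_force"],s["torque"],s["finger_gap"])
E
```

```text
scene 124 109
top 343 206
[ 0.50508805 -0.1936341   0.19760368] [[-2.25031965e-01  9.74351360e-01 -2.04227241e-04]
 [ 9.74351381e-01  2.25031969e-01 -1.50268787e-06]
 [ 4.44935123e-05 -1.99327247e-04 -9.99999979e-01]] [ 0.31272797 -0.60784664 -2.33146052] [-0.04620499  0.02843727 -0.01747438] 0.15466833003759164
```

View pics/scene2.png

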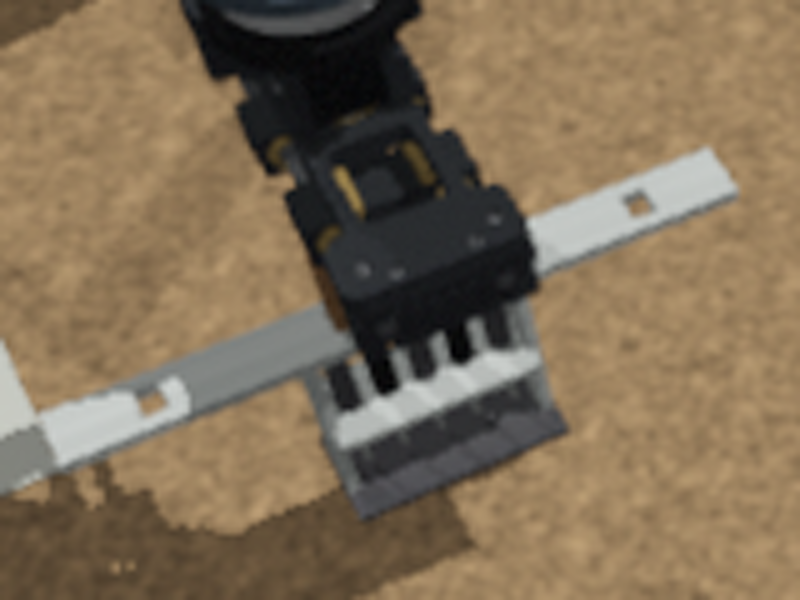

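View pics/top2.png

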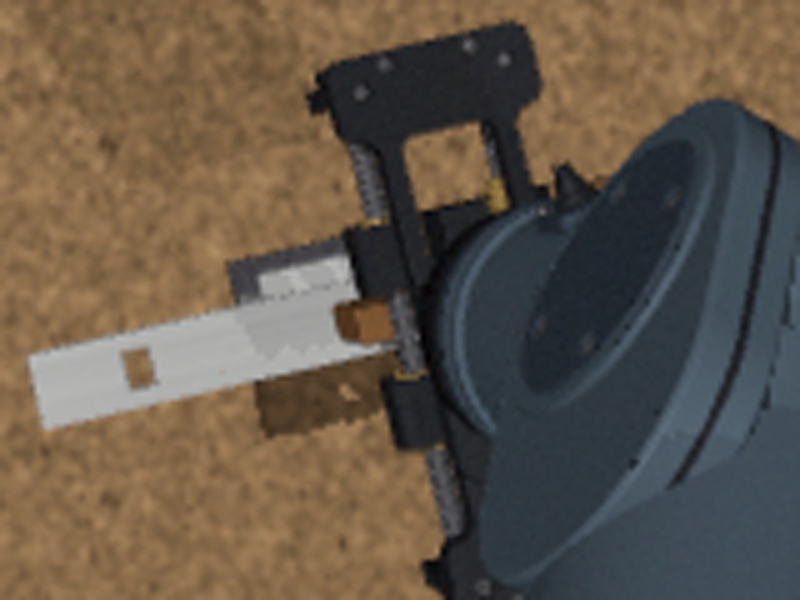

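The rack is held and lifted, level along y as expected; the slots show at crop (638,204) and (151,402) in the scene view and (139,369) in the top view. Next I'll work out where the slots are relative to the tool.

```bash
python3 - <<'E'
from h import *
np.set_printoptions(precision=4,suppress=True)
t=load("top2");s=load("scene2")
P=lambda x,y,x0,y0:((x+.5)/5-.5+x0,(y+.5)/5-.5+y0)
a=P(638,204,124,109);b=P(151,402,124,109);c=P(139,369,343,206)
z=.1755
qa,qb=plane(s,a,z),plane(s,b,z);qc=plane(t,c,z)
print(qa,qb,np.linalg.norm(qa-qb),(qa+qb)/2,"top",qc)
print(tri(t,c,s,a))
Rm=np.array([[-.225,.9743,0],[.9743,.225,0],[0,0,-1]]);tcp=np.array([.5051,-.1936,.1976])
for q in(qa,qb,qc): print(Rm.T@(q-tcp))
# hooks goal: mid (.4916,.1997)
E
```

```text
[ 0.4837 -0.0916  0.1755] [ 0.5321 -0.2953  0.1755] 0.20936586779226013 [ 0.5079 -0.1934  0.1755] top [ 0.4805 -0.0915  0.1755]
(array([ 0.4803, -0.0916,  0.172 ]), np.float64(0.0006934944975722723))
[0.1042 0.0022 0.0221]
[-0.1051  0.0034  0.0221]
[ 0.1051 -0.001   0.0221]
```

The slots sit within about 1 mm of nominal in the tool frame. I'll lift clear and carry the rack above the hooks.

Call:
carry_out --deltas '[[[0,0,-1,0,0,0,0.5],[0,0,-2,0,0,0,0.5],[0,0,-2,0,0,0,0.5],[0,0,-2,0,0,0,0.5],[0,0,-1,0,0,0,0.5]]]'

```text
clock: 6.8
eef_pos: [0.5059, -0.1941, 0.2801]
eef_rot: [[-0.225, 0.974, 0.003], [0.974, 0.225, -0.001], [-0.001, 0.003, -1.0]]
wrist_force: [0.3, -0.5, -3.5]
finger_gap: 0.156
```

Call:
carry_out --deltas '[[[1,0.2,0,0,0,0,0.5],[2,0.4,0,0,0,0,0.5],[3,0.6,0,0,0,0,0.5],[3,0.6,0,0,0,0,0.5],[3,0.6,0,0,0,0,0.5]]]'

```text
clock: 7.3
eef_pos: [0.5006, -0.0692, 0.2768]
eef_rot: [[-0.225, 0.974, -0.002], [0.974, 0.225, 0.0], [0.001, -0.002, -1.0]]
wrist_force: [0.1, 0.1, -0.9]
finger_gap: 0.153
```

Call:
carry_out --deltas '[[[3,0.6,0,0,0,0,0.5],[3,0.6,0,0,0,0,0.5],[3,0.6,0,0,0,0,0.5],[3,0.6,0,0,0,0,0.5],[3,0.6,0,0,0,0,0.5]]]'

```text
clock: 7.8
eef_pos: [0.4958, 0.0835, 0.2768]
eef_rot: [[-0.226, 0.974, -0.002], [0.974, 0.226, -0.0], [0.0, -0.002, -1.0]]
wrist_force: [1.0, 0.0, -1.6]
finger_gap: 0.155
```

Call:
carry_out --deltas '[[[3,0.6,0,0,0,0,0.5],[3,0.55,0,0,0,0,0.5],[2.5,0.5,0,0,0,0,0.5],[2,0.3,0,0,0,0,0.5],[1.1,0.2,0,0,0,0,0.5]]]'

```text
clock: 8.3
eef_pos: [0.4904, 0.202, 0.2767]
eef_rot: [[-0.228, 0.974, -0.002], [0.974, 0.228, -0.0], [0.0, -0.002, -1.0]]
wrist_force: [0.7, -0.7, -2.0]
finger_gap: 0.153
```

Call:
carry_out --deltas '[[[0,0,0,0,0,0.06,0.5],[0,0,0,0,0,0.1,0.5],[0,0,0,0,0,0.12,0.5],[0,0,0,0,0,0.12,0.5],[0,0,0,0,0,0.06,0.5]]]'

```text
clock: 8.8
eef_pos: [0.4913, 0.199, 0.2771]
eef_rot: [[0.236, 0.972, -0.001], [0.972, -0.236, -0.001], [-0.001, -0.001, -1.0]]
wrist_force: [0.1, -0.2, -2.6]
finger_gap: 0.15
```

Call:
carry_out --deltas '[[[0,0,0,0,0,0,0.5],[0,0,0,0,0,0,0.5],[0,0,0,0,0,0,0.5],[0,0,0,0,0,0,0.5],[0,0,0,0,0,0,0.5]]]'

```text
clock: 9.3
eef_pos: [0.4918, 0.1994, 0.2777]
eef_rot: [[0.231, 0.973, -0.0], [0.973, -0.231, 0.0], [-0.0, -0.0, -1.0]]
wrist_force: [-0.2, 0.2, -2.4]
finger_gap: 0.153
```

```bash
cat > st.py <<'E'
from workcell import telemetry, optics
from h import *
np.set_printoptions(precision=4,suppress=True)
s=telemetry.sense();p=s["eef_pos"];r=s["eef_rot"]
print(p,r.ravel(),"F",s["wrist_force"],"T",s["torque"],"gap",s["finger_gap"])
tgt=np.array([.4917,.1998,.138]);print("d tool cm",r.T@(tgt-p)*100,"yaw err rad (tool z)",-(np.radians(76.5)-np.arctan2(r[1,0],r[0,0])))
E
cat > shot.py <<'E'
import sys
from workcell import optics
from h import *
k=sys.argv[1]; z=float(sys.argv[2])
for n in("scene","top"):
    f=optics.grab_frame(n); np.savez(f"{n}{k}.npz",**f)
    u=proj(f,[.4917,.1998,z])[0].astype(int); x,y=max(0,u[0]-80),max(0,u[1]-60)
    print(n,x,y)
    cv2.imwrite(f"pics/{n}{k}.png",cv2.resize(f["pixels"][y:y+120,x:x+160,::-1],None,fx=5,fy=5,interpolation=cv2.INTER_CUBIC))
E
python3 st.py; python3 shot.py 3 .2
```

```text
[0.4918 0.1994 0.2777] [ 0.2306  0.9731 -0.0001  0.9731 -0.2306  0.     -0.     -0.0001 -1.    ] F [-0.1854  0.1625 -2.3505] T [-0.0367  0.0282  0.0058] gap 0.15337655530327673
d tool cm [ 0.0374 -0.0204 13.9685] yaw err rad (tool z) 0.0029463521878798637
scene 302 55
top 130 213
```

View pics/scene3.png

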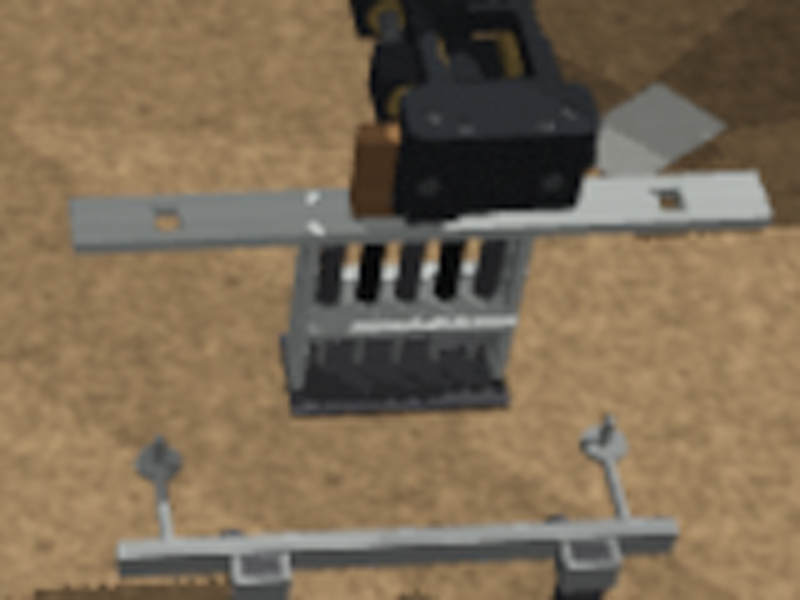

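View pics/top3.png

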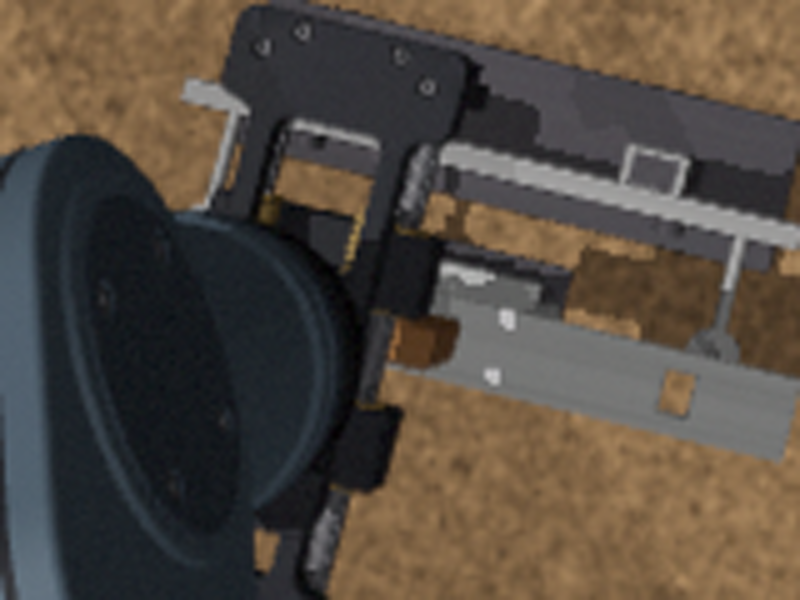

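The rack hangs level above and slightly robot-side of the hooks in perspective: scene crop slots at (166,216) and (668,200), hooks at (158,460) and (605,440). I'll lower to just above the tips and re-measure.

Call:
carry_out --deltas '[[[0.04,-0.02,1,0,0,0,0.5],[0,0,2,0,0,0,0.5],[0,0,2,0,0,0,0.5],[0,0,2,0,0,0,0.5],[0,0,2,0,0,0,0.5]]]'

```text
clock: 9.9
eef_pos: [0.4914, 0.1999, 0.1863]
eef_rot: [[0.231, 0.973, -0.0], [0.973, -0.231, -0.0], [-0.0, -0.0, -1.0]]
wrist_force: [-0.6, 1.0, -3.2]
finger_gap: 0.154
```

Call:
carry_out --deltas '[[[0,0,1.3,0,0,0,0.5],[0,0,0.7,0,0,0,0.5],[0,0,0,0,0,0,0.5],[0,0,0,0,0,0,0.5],[0,0,0,0,0,0,0.5]]]'

```text
clock: 10.4
eef_pos: [0.4924, 0.2001, 0.1686]
eef_rot: [[0.231, 0.973, 0.001], [0.973, -0.231, 0.001], [0.001, 0.001, -1.0]]
wrist_force: [0.6, 1.0, -3.1]
finger_gap: 0.159
```

```bash
python3 st.py; python3 shot.py 4 .13
```

```text
[0.4924 0.2001 0.1686] [ 0.2309  0.973   0.0014  0.973  -0.2309  0.0008  0.0011  0.0012 -1.    ] F [ 0.6208  0.9676 -3.075 ] T [-0.0739  0.1141  0.0406] gap 0.15856404946207475
d tool cm [-0.0524 -0.06    3.055 ] yaw err rad (tool z) 0.002586586158354942
scene 298 78
top 138 211
```

View pics/scene4.png

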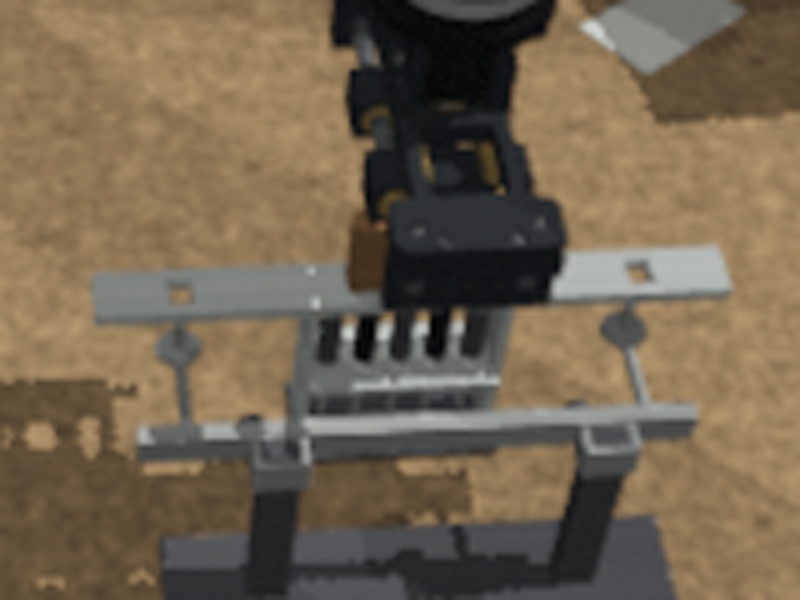

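View pics/top4.png

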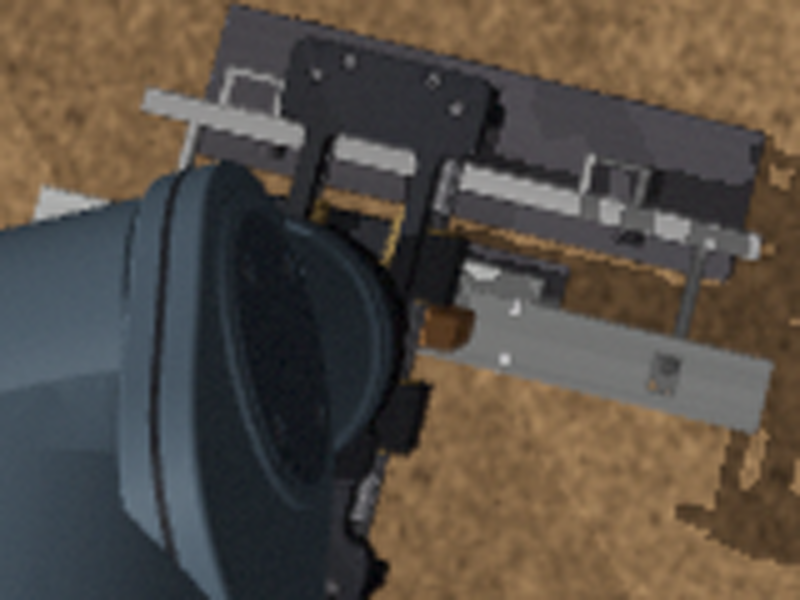

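In the top crop the hook tip shows inside the slot at (668,363), with the slot centred at (664,372). The 20 mm height difference predicts (669,363), so they're aligned. Lowering gently.

Call:
carry_out --deltas '[[[0,0,0.4,0,0,0,0.5],[0,0,0.4,0,0,0,0.5],[0,0,0.2,0,0,0,0.5],[0,0,0.1,0,0,0,0.5],[0,0,0,0,0,0,0.5]]]'

```text
clock: 11.0
eef_pos: [0.4916, 0.1998, 0.1565]
eef_rot: [[0.231, 0.973, -0.0], [0.973, -0.231, -0.0], [-0.0, -0.0, -1.0]]
wrist_force: [0.1, 0.1, -2.0]
finger_gap: 0.155
```

```bash
python3 st.py
```

```text
[0.4916 0.1998 0.1565] [ 0.2309  0.973  -0.0003  0.973  -0.2309 -0.0003 -0.0003 -0.0002 -1.    ] F [ 0.1348  0.0965 -2.0399] T [-0.0729  0.0843 -0.001 ] gap 0.15479401589583192
d tool cm [0.0005 0.0064 1.8496] yaw err rad (tool z) 0.0025937084663993915
```

Call:
carry_out --deltas '[[[0,0,0.06,0,0,0,0.5],[0,0,0.06,0,0,0,0.5],[0,0,0.06,0,0,0,0.5],[0,0,0,0,0,0,0.5],[0,0,0,0,0,0,0.5]]]'

```text
clock: 11.5
eef_pos: [0.4918, 0.1999, 0.155]
eef_rot: [[0.231, 0.973, 0.0], [0.973, -0.231, -0.0], [0.0, 0.0, -1.0]]
wrist_force: [0.7, -0.2, -2.8]
finger_gap: 0.154
```

```bash
python3 st.py
```

```text
[0.4918 0.1999 0.155 ] [ 0.2308  0.973   0.0001  0.973  -0.2308 -0.      0.      0.0001 -1.    ] F [ 0.7491 -0.1528 -2.8407] T [-0.0398  0.0875  0.0334] gap 0.15434743965263073
d tool cm [-0.0123 -0.0051  1.6954] yaw err rad (tool z) 0.0026869958449224907
```

Call:
carry_out --deltas '[[[0,0,0.05,0,0,0,0.5],[0,0,0.05,0,0,0,0.5],[0,0,0.05,0,0,0,0.5],[0,0,0.05,0,0,0,0.5],[0,0,0,0,0,0,0.5]]]'

```text
clock: 12.0
eef_pos: [0.4917, 0.1999, 0.1528]
eef_rot: [[0.231, 0.973, -0.0], [0.973, -0.231, -0.0], [-0.0, -0.0, -1.0]]
wrist_force: [-0.4, 0.0, -2.5]
finger_gap: 0.156
```

```bash
python3 st.py
```

```text
[0.4917 0.1999 0.1528] [ 0.2309  0.973  -0.0001  0.973  -0.2309 -0.0001 -0.0001 -0.0001 -1.    ] F [-0.3742  0.0387 -2.4661] T [-0.0978  0.0828  0.0148] gap 0.15603268467727346
d tool cm [-0.0053  0.0012  1.4849] yaw err rad (tool z) 0.0026589312483460414
```

Call:
carry_out --deltas '[[[0,0,0.05,0,0,0,0.5],[0,0,0.05,0,0,0,0.5],[0,0,0.05,0,0,0,0.5],[0,0,0.05,0,0,0,0.5],[0,0,0,0,0,0,0.5]]]'

```text
clock: 12.5
eef_pos: [0.4917, 0.1999, 0.1508]
eef_rot: [[0.231, 0.973, -0.0], [0.973, -0.231, -0.0], [-0.0, -0.0, -1.0]]
wrist_force: [0.3, 0.5, -1.8]
finger_gap: 0.156
```

```bash
python3 st.py
```

```text
[0.4917 0.1999 0.1508] [ 0.2308  0.973  -0.0001  0.973  -0.2308 -0.0001 -0.0001 -0.0001 -1.    ] F [ 0.2817  0.5355 -1.7999] T [-0.0444  0.0925  0.0322] gap 0.1560590821663042
d tool cm [-0.0071  0.002   1.2841] yaw err rad (tool z) 0.0026730466297155697
```

No contact force yet, with the strip underside at about 0.123. I'll check by eye whether the tips are entering.

```bash
python3 shot.py 5 .13; python3 - <<'E'
import cv2,numpy as np
a=cv2.imread("pics/scene5.png");b=cv2.imread("pics/top5.png")
cv2.imwrite("pics/z5.png",np.vstack([a[150:400],b[250:500]]))
E
```

```text
scene 298 78
top 138 211
```

View pics/z5.png

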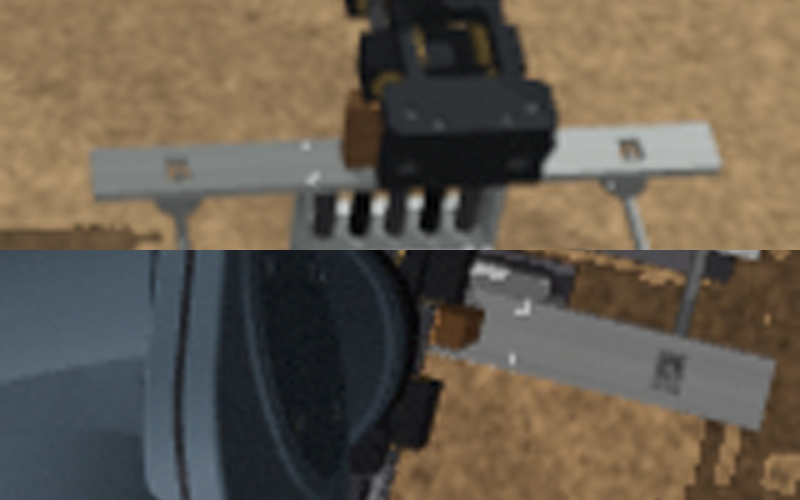

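Both slots now show a dark tip: scene crop (177,168) and (630,150), top (670,370). They're entering cleanly, so I'll continue in small steps.

Call:
carry_out --deltas '[[[0,0,0.1,0,0,0,0.5],[0,0,0.1,0,0,0,0.5],[0,0,0.05,0,0,0,0.5],[0,0,0.05,0,0,0,0.5],[0,0,0,0,0,0,0.5]]]'

```text
clock: 13.1
eef_pos: [0.4917, 0.1999, 0.1478]
eef_rot: [[0.231, 0.973, -0.0], [0.973, -0.231, -0.0], [-0.0, -0.0, -1.0]]
wrist_force: [-1.2, 0.3, -2.8]
finger_gap: 0.157
```

```bash
python3 st.py
```

```text
[0.4917 0.1999 0.1478] [ 0.2308  0.973  -0.0001  0.973  -0.2308 -0.0001 -0.0001 -0.0001 -1.    ] F [-1.2286  0.2777 -2.8255] T [-0.0572  0.0813  0.0372] gap 0.1565359704807877
d tool cm [-0.0076  0.0027  0.9841] yaw err rad (tool z) 0.002707833186353037
```

Call:
carry_out --deltas '[[[0,0,0.1,0,0,0,0.5],[0,0,0.1,0,0,0,0.5],[0,0,0.05,0,0,0,0.5],[0,0,0.05,0,0,0,0.5],[0,0,0,0,0,0,0.5]]]'

```text
clock: 13.6
eef_pos: [0.4917, 0.1999, 0.1448]
eef_rot: [[0.231, 0.973, -0.0], [0.973, -0.231, -0.0], [-0.0, -0.0, -1.0]]
wrist_force: [-0.0, 0.3, -2.6]
finger_gap: 0.154
```

```bash
python3 st.py
```

```text
[0.4917 0.1999 0.1448] [ 0.2309  0.973  -0.0001  0.973  -0.2309 -0.0001 -0.0001 -0.0001 -1.    ] F [-0.0361  0.3155 -2.5555] T [-0.0579  0.067  -0.0073] gap 0.15354720783108328
d tool cm [-0.0056 -0.0003  0.6848] yaw err rad (tool z) 0.0026497790277351108
```

Call:
carry_out --deltas '[[[0,0,0.05,0,0,0,0.5],[0,0,0.05,0,0,0,0.5],[0,0,0.05,0,0,0,0.5],[0,0,0,0,0,0,0.5],[0,0,0,0,0,0,0.5]]]'

```text
clock: 14.1
eef_pos: [0.4917, 0.1999, 0.1434]
eef_rot: [[0.231, 0.973, -0.0], [0.973, -0.231, -0.0], [-0.0, -0.0, -1.0]]
wrist_force: [1.7, -0.1, -1.6]
finger_gap: 0.156
```

```bash
python3 st.py
```

```text
[0.4917 0.1999 0.1434] [ 0.2309  0.973  -0.      0.973  -0.2309 -0.     -0.     -0.     -1.    ] F [ 1.7004 -0.0663 -1.6103] T [-0.0116  0.0436 -0.0511] gap 0.15597175675252098
d tool cm [-0.0094 -0.0021  0.5414] yaw err rad (tool z) 0.0026094118936297317
```

Call:
carry_out --deltas '[[[0,0,0.03,0,0,0,0.5],[0,0,0.03,0,0,0,0.5],[0,0,0.03,0,0,0,0.5],[0,0,0,0,0,0,0.5],[0,0,0,0,0,0,0.5]]]'

```text
clock: 14.6
eef_pos: [0.4917, 0.1999, 0.1425]
eef_rot: [[0.231, 0.973, -0.0], [0.973, -0.231, -0.0], [-0.0, -0.0, -1.0]]
wrist_force: [-0.4, -0.9, -2.3]
finger_gap: 0.155
```

```bash
python3 st.py
```

```text
[0.4917 0.1999 0.1425] [ 0.2309  0.973  -0.      0.973  -0.2309 -0.0001 -0.0001 -0.     -1.    ] F [-0.3824 -0.9137 -2.3486] T [-0.103   0.0773  0.0659] gap 0.1554494199354055
d tool cm [-0.0065 -0.0007  0.4494] yaw err rad (tool z) 0.0025887067513921114
```

Call:
carry_out --deltas '[[[0,0,0.03,0,0,0,0.5],[0,0,0.03,0,0,0,0.5],[0,0,0.03,0,0,0,0.5],[0,0,0,0,0,0,0.5],[0,0,0,0,0,0,0.5]]]'

```text
clock: 15.1
eef_pos: [0.4917, 0.1999, 0.1416]
eef_rot: [[0.231, 0.973, -0.0], [0.973, -0.231, -0.0], [-0.0, -0.0, -1.0]]
wrist_force: [0.6, -0.4, -2.3]
finger_gap: 0.157
```

```bash
python3 st.py
```

```text
[0.4917 0.1999 0.1416] [ 0.2309  0.973  -0.      0.973  -0.2309 -0.0001 -0.0001 -0.     -1.    ] F [ 0.5848 -0.432  -2.2752] T [-0.0533  0.0433  0.0279] gap 0.15674053909261723
d tool cm [-0.0097 -0.0008  0.36  ] yaw err rad (tool z) 0.0026653358029649077
```

Call:
carry_out --deltas '[[[0,0,0.03,0,0,0,0.5],[0,0,0.03,0,0,0,0.5],[0,0,0.03,0,0,0,0.5],[0,0,0.03,0,0,0,0.5],[0,0,0,0,0,0,0.5]]]'

```text
clock: 15.6
eef_pos: [0.4917, 0.1999, 0.1404]
eef_rot: [[0.231, 0.973, -0.0], [0.973, -0.231, -0.0], [-0.0, -0.0, -1.0]]
wrist_force: [0.0, 0.1, -2.8]
finger_gap: 0.159
```

```bash
python3 st.py
```

```text
[0.4917 0.1999 0.1404] [ 0.2308  0.973  -0.0001  0.973  -0.2308 -0.0001 -0.0001 -0.     -1.    ] F [ 0.0442  0.1332 -2.8024] T [-0.0196  0.08    0.0334] gap 0.15861332976820539
d tool cm [-0.0099  0.0032  0.2379] yaw err rad (tool z) 0.0027315078931573478
```

Call:
carry_out --deltas '[[[0,0,0.03,0,0,0,0.5],[0,0,0.03,0,0,0,0.5],[0,0,0.03,0,0,0,0.5],[0,0,0,0,0,0,0.5],[0,0,0,0,0,0,0.5]]]'

```text
clock: 16.1
eef_pos: [0.4918, 0.1999, 0.1397]
eef_rot: [[0.231, 0.973, 0.0], [0.973, -0.231, 0.0], [0.0, 0.0, -1.0]]
wrist_force: [-0.4, -1.0, 1.7]
finger_gap: 0.152
```

```bash
python3 st.py
```

```text
[0.4918 0.1999 0.1397] [ 0.2309  0.973   0.0001  0.973  -0.2309  0.0001  0.0001  0.     -1.    ] F [-0.4497 -1.0027  1.6836] T [-0.1325  0.3731  0.02  ] gap 0.15208887401089383
d tool cm [-0.0127 -0.0056  0.1717] yaw err rad (tool z) 0.0026241817742571616
```

Contact: Fz went from -2.5 to +1.7 N at TCP z 0.1397, so the underside is at 0.112, which matches the camera's collar height. I'll press gradually.

Call:
carry_out --deltas '[[[0,0,0.02,0,0,0,0.5],[0,0,0.01,0,0,0,0.5],[0,0,0,0,0,0,0.5],[0,0,0,0,0,0,0.5],[0,0,0,0,0,0,0.5]]]'

```text
clock: 16.6
eef_pos: [0.4918, 0.1999, 0.1397]
eef_rot: [[0.231, 0.973, 0.0], [0.973, -0.231, 0.0], [0.0, -0.0, -1.0]]
wrist_force: [-2.8, -1.0, 5.5]
finger_gap: 0.155
```

```bash
python3 st.py;python3 shot.py 6 .13; python3 - <<'E'
import cv2,numpy as np
a=cv2.imread("pics/scene6.png");b=cv2.imread("pics/top6.png")
cv2.imwrite("pics/z6.png",np.vstack([a[150:400],b[250:500]]))
E
```

```text
[0.4918 0.1999 0.1397] [ 0.231   0.973   0.0001  0.973  -0.231   0.0003  0.0003 -0.     -1.    ] F [-2.7667 -0.9945  5.4959] T [-0.2772  0.5972 -0.0262] gap 0.15478935658066095
d tool cm [-0.0154 -0.0088  0.1677] yaw err rad (tool z) 0.002527925173074097
scene 298 78
top 138 211
```

View pics/z6.png

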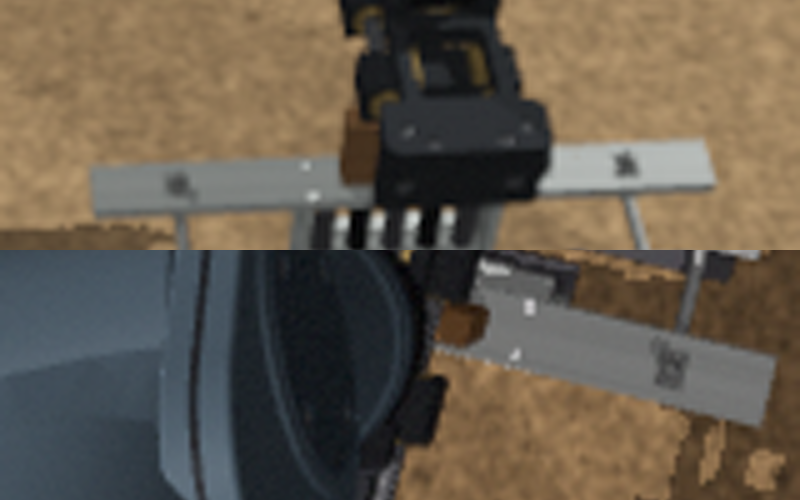

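Both tips stand up through the slots at (177,185) and (625,165), and the strip is level. The moment change fits an even load on both ends. Now the light press, about 10 N, held for more than half a second.

Call:
carry_out --deltas '[[[0,0,0.02,0,0,0,0.5],[0,0,0.01,0,0,0,0.5],[0,0,0,0,0,0,0.5],[0,0,0,0,0,0,0.5],[0,0,0,0,0,0,0.5]]]'

```text
clock: 17.2
eef_pos: [0.4918, 0.1999, 0.1396]
eef_rot: [[0.231, 0.973, 0.0], [0.973, -0.231, 0.0], [0.0, -0.0, -1.0]]
wrist_force: [-2.4, -0.8, 9.5]
finger_gap: 0.157
```

```bash
python3 st.py
```

```text
[0.4918 0.1999 0.1396] [ 0.2309  0.973   0.      0.973  -0.2309  0.0004  0.0004 -0.0001 -1.    ] F [-2.3905 -0.8227  9.5483] T [-0.281   0.8394  0.0096] gap 0.15741372295482087
d tool cm [-0.017  -0.0082  0.1649] yaw err rad (tool z) 0.002652287124662811
```

Call:
carry_out --deltas '[[[0,0,0,0,0,0,0.5],[0,0,0,0,0,0,0.5],[0,0,0,0,0,0,0.5],[0,0,0,0,0,0,0.5],[0,0,0,0,0,0,0.5]]]'

```text
clock: 17.7
eef_pos: [0.4919, 0.1999, 0.1397]
eef_rot: [[0.231, 0.973, 0.0], [0.973, -0.231, 0.0], [0.001, -0.0, -1.0]]
wrist_force: [-4.2, -1.4, 9.3]
finger_gap: 0.155
```

Call:
carry_out --deltas '[[[0,0,0,0,0,0,0.5],[0,0,0,0,0,0,0.5],[0,0,-0.02,0,0,0,0.5],[0,0,-0.02,0,0,0,0.5],[0,0,-0.02,0,0,0,0.5]]]'

```text
clock: 18.2
eef_pos: [0.4918, 0.1999, 0.1397]
eef_rot: [[0.231, 0.973, 0.0], [0.973, -0.231, 0.0], [0.0, 0.0, -1.0]]
wrist_force: [-1.5, -0.5, 2.7]
finger_gap: 0.151
```

```bash
python3 st.py; python3 shot.py 7 .12; python3 - <<'E'
from h import *
np.set_printoptions(precision=4,suppress=True)
im=cv2.imread("pics/scene7.png"); cv2.imwrite("pics/z7.png",im[120:420])
E
```

```text
[0.4918 0.1999 0.1397] [ 0.2309  0.973   0.0001  0.973  -0.2309  0.0001  0.0002  0.0001 -1.    ] F [-1.4935 -0.5217  2.7409] T [-0.1512  0.3633  0.0196] gap 0.1507385118129726
d tool cm [-0.0123 -0.0061  0.1709] yaw err rad (tool z) 0.0025977104751688795
scene 298 81
top 140 211
```

View pics/z7.png

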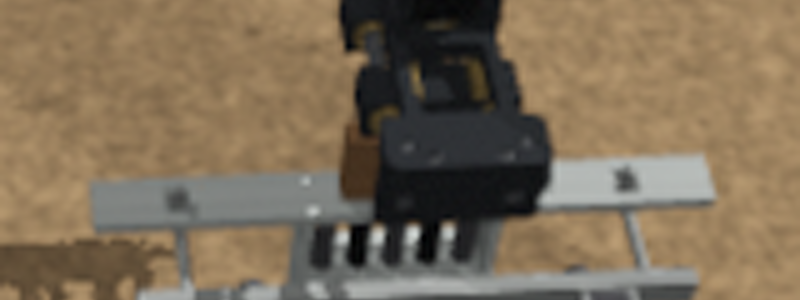

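Pressed at about 9.5 N at the wrist for more than 0.6 s, and both ends are down, with the tips through at (178,200) and (626,180). Releasing and withdrawing straight up.

Call:
carry_out --deltas '[[[0,0,0,0,0,0,2],[0,0,0,0,0,0,3],[0,0,0,0,0,0,4],[0,0,0,0,0,0,5],[0,0,0,0,0,0,5]]]'

```text
clock: 18.8
eef_pos: [0.4918, 0.1999, 0.1394]
eef_rot: [[0.231, 0.973, 0.0], [0.973, -0.231, -0.0], [-0.0, 0.0, -1.0]]
wrist_force: [0.6, -0.0, 1.1]
finger_gap: 0.554
```

Call:
carry_out --deltas '[[[0,0,-0.5,0,0,0,5],[0,0,-1,0,0,0,5],[0,0,-2,0,0,0,5],[0,0,-3,0,0,0,5],[0,0,-3,0,0,0,5]]]'

```text
clock: 19.3
eef_pos: [0.4917, 0.1997, 0.2362]
eef_rot: [[0.231, 0.973, 0.0], [0.973, -0.231, -0.0], [-0.0, 0.0, -1.0]]
wrist_force: [-0.4, 0.7, -0.2]
finger_gap: 0.568
```

Call:
carry_out --deltas '[[[0,-4,-1,0,0,0,5],[3,0,-3,0,0,0,5],[4,0,0,0,0,0,5],[4,0,0,0,0,0,5],[4,0,0,0,0,0,5]]]'

```text
clock: 19.8
eef_pos: [0.4877, 0.3567, 0.276]
eef_rot: [[0.231, 0.973, 0.001], [0.973, -0.231, 0.001], [0.002, 0.001, -1.0]]
wrist_force: [0.2, 0.6, 0.3]
finger_gap: 0.574
```

Call:
carry_out --deltas '[[[4,0,0,0,0,0,5],[4,0,0,0,0,0,5],[4,0,0,0,0,0,5],[4,0,0,0,0,0,5],[0,0,0,0,0,0,5]]]'

```text
clock: 20.3
eef_pos: [0.5225, 0.5166, 0.2739]
eef_rot: [[0.225, 0.974, -0.001], [0.974, -0.225, 0.002], [0.002, -0.001, -1.0]]
wrist_force: [-0.4, -0.2, -0.7]
finger_gap: 0.568
```

```bash
python3 st.py; python3 shot.py 8 .12; python3 - <<'E'
from h import *
a,b=load("scene8")["pixels"],load("top8")["pixels"]
print(proj(load("scene8"),[.4917,.1998,.115]))
cv2.imwrite("pics/full8.png",cv2.resize(np.vstack([a[90:300],b[100:310]])[:,:,::-1],None,fx=1.25,fy=1.25))
E
```

```text
[0.5225 0.5166 0.2739] [ 0.2249  0.9744 -0.0006  0.9744 -0.2249  0.0022  0.002  -0.0011 -1.    ] F [-0.4423 -0.2089 -0.6604] T [-0.0526  0.1306  0.0089] gap 0.5683930705976742
d tool cm [-31.5878   4.1348  13.5179] yaw err rad (tool z) 0.008732600453324357
scene 298 81
top 140 211
[[378.13521933 143.09347634]]
```

View pics/scene8.png

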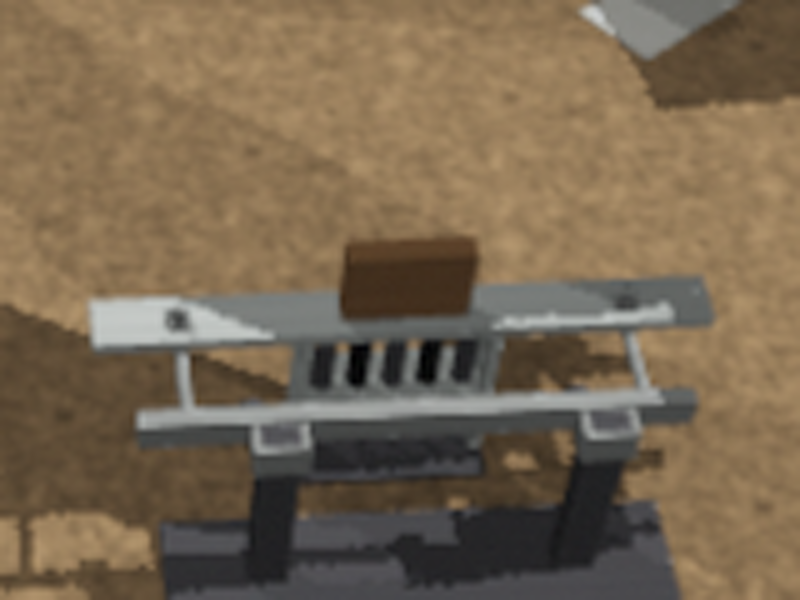

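View pics/top8.png

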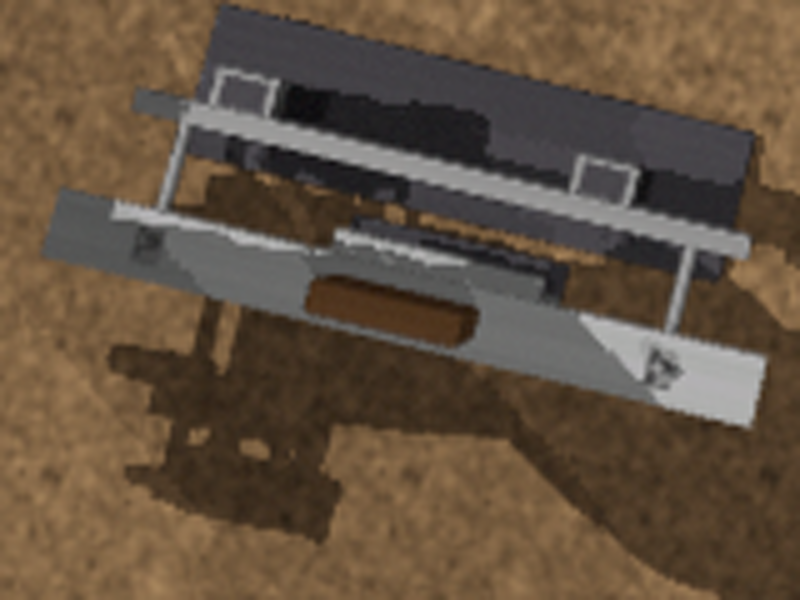

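View pics/full8.png

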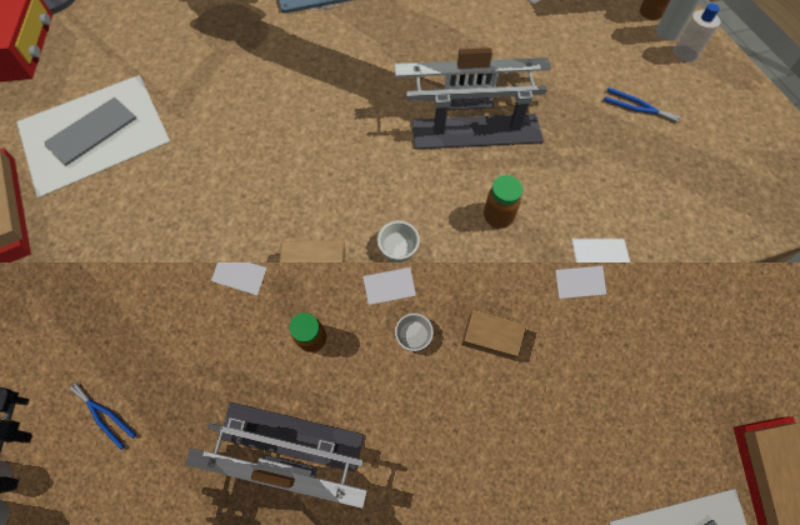

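The rack hangs on both hooks with the tips in both slots: scene crop (177,320) and (627,300), top crop (150,242) and (662,368). The jar, dish and carton look unmoved. One last numeric check of the end heights before handing in.

```bash
python3 - <<'E'
from h import *
np.set_printoptions(precision=4,suppress=True)
t,s=load("top8"),load("scene8")
P=lambda x,y,x0,y0:((x+.5)/5-.5+x0,(y+.5)/5-.5+y0)
# strip end corners (near end mid-edges): scene left end mid, right end mid ; top right end, left end
print("end -y",tri(t,P(759,391,140,211),s,P(94,325,298,81)))
print("end +y",tri(t,P(53,224,140,211),s,P(708,300,298,81)))
d=np.abs(load("top0")["pixels"].astype(int)-t["pixels"].astype(int)).sum(2)
print("bystander diff px",(d[135:180,225:430]>90).sum())
E
```

```text
end -y (array([0.4574, 0.0592, 0.1145]), np.float64(0.001679887159258876))
end +y (array([0.5226, 0.342 , 0.1116]), np.float64(0.000903102884130389))
bystander diff px 0
```

Call:
carry_out --deltas '[[[0,0,0,0,0,0,5],[0,0,0,0,0,0,5],[0,0,0,0,0,0,5],[0,0,0,0,0,0,5],[0,0,0,0,0,0,5]]]'

```text
clock: 20.9
eef_pos: [0.5244, 0.5104, 0.2747]
eef_rot: [[0.231, 0.973, 0.0], [0.973, -0.231, 0.0], [0.0, 0.0, -1.0]]
wrist_force: [-0.4, 0.9, -0.6]
finger_gap: 0.567
```

Within pixel accuracy, both ends match the seated strip top (0.118 by touch, less the roughly 3 mm low camera bias). Handing in.

```bash
python3 -c "
from workcell import manip; print(manip.finish_job())"
```

```text
the job is handed in; nothing more can be done
None
```

The rack is hanging on the stand, with both hooks up through its slots and the strip down on both collars. I handed the job in at about 21 s.

- **Finding the hooks:** I located them in the camera images and lowered the rack straight down in small steps. The tips entered both slots without touching, so I did not need to slide the strip on them. First contact was at the collars, with the strip underside at about 0.112 m.
- **Pressing:** I pressed with about 9.5 N at the wrist for more than 0.6 s before letting go. Counting the rack's own weight, the readings put about 12 N on the hooks. A sideways force of 2–4 N showed during the press and went away on release.
- **Last checks:** After release, both views show the tips in both slots, and the robot is clear of everything. The top view shows no change at the jar, carton or dish.
- **Where checks disagreed:** The camera gave strip-end heights of 0.1145 and 0.1116 m, a 3 mm difference, against about 0.118 m by touch. Earlier camera heights also read about 3 mm low, so I took this as camera error. The force and moment readings fit an even load on both ends, but only if the moment is measured at the wrist, which I assumed; taken at the tool point, the numbers did not make physical sense.

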